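# Turn up the tube's label and aim the hand scanner at it

### The job

Stock-taking: roll the cardboard mailing tube over on the bench, without lifting it, until its bar-code label faces up, and leave it lying still. Then draw the hand scanner up out of its holder, tip its nose down at 45 degrees or steeper and aim the window at the middle of the label from about 12 cm away. Finish holding the scanner there in the gripper, still and touching nothing else; leave the carton, the tape roll and the paint tin alone.

Things in the scene. Friction and masses are not known exactly. Their poses are not given: they have to be found in the camera images.
- tube: closed cardboard mailing tube lying loose on the bench: 60 mm outside diameter, 330 mm long, about 0.16 kg, white plugs in the ends. Origin on its axis at mid-length (30 mm above the bench), y axis along it. Pushed from the side it rolls without slipping; it coasts on for a centimetre or so after a slow push (more after a quick one) before it stops.
- label (a point): middle of the white bar-code label round the tube (90 mm along it, 51 mm round it), on its surface, 50 mm from mid-length towards the tube's +y end. z axis points out of the paper: vertical when the label faces up. y along the tube. At the start it faces away from the robot and a little down, 105 degrees from up: the tube must roll some 55 mm towards the robot.
- scanner: grey and black pistol-shaped cordless hand scanner, 0.19 kg, handle down in its holder. Origin: middle of the handle's butt (lower end). z axis up the handle to the head, nose looks along -x. Handle 28 mm wide (y), 36 mm deep (x), 90 mm long, a small trigger in front at its top. Head with flat sides: 52 mm wide (y), 90 to 136 mm above the butt, x from -50 to 49 mm.
- scanner_head (a point): middle of the scanner's head, straight above the handle, 112 mm above the butt: the place to grip, across the flat sides (52 mm). Axes as the scanner's.
- scanner_window (a point): middle of the dark window in the rubber nose (58 mm wide, 50 mm high, 14 mm long), 65 mm in front (-x) of scanner_head. Axes as the scanner's: it looks along -x.
- holder: scanner holder screwed to the bench left or right of the tube: foot 150 (x) by 110 mm, 14 mm high; upright pocket, outside 54 (x) by 44 mm, inside 46 by 36 mm, sides and back up to 110 mm above the bench, front (-x) to 73 mm. The handle stands 90 mm deep in it, butt 20 mm above the bench, head resting on the rim, nose to -x. Origin under the pocket, at bench height.
- holder_mouth (a point): centre of the pocket's mouth, 110 mm above the bench.
- carton: closed carton, 130 x 150 mm, 90 mm high, on the other side of the tube from the holder; a bystander. Origin under its centre.
- tape_roll: roll of packing tape lying flat beyond the tube, 110 mm across, 48 mm high; a bystander. Origin under its centre.
- paint_tin: paint tin standing beyond the tube, 87 mm across, 94 mm high; a bystander. Origin under its centre.
There are look-alikes about, which are no part of the job. Leave any pink or yellow look-alike of the scanner alone.

How it is judged (in metres and radians):
On the way, in this order (a step that is already met when the one before it is completed fails the run):
1. the tube lies still on the bench, let go, with its label facing up (within 26 degrees) (angle between label's own z axis and vertical below 0.45 rad and linear speed of tube below 0.01 m/s and angular speed of tube below 0.2 rad/s and contact force between the fingers and tube below 0.05 N and height (world z) of tube below 0.034 m), for 0.3 s.
2. the scanner is drawn up out of its holder in the gripper (height (world z) of scanner above 0.09 m and contact force between scanner and holder below 0.05 N and contact force between the fingers and scanner above 1 N), for 0.1 s.
At the end, for the whole second after the job is handed in: Tube still on the bench, label within 26 degrees of up. Scanner held still in the gripper, touching nothing else, nose within 51 degrees of straight down, label's middle within 20 mm of the window's line of sight and 70 to 180 mm away; window over 90 mm, butt over 30 mm above the bench (angle between label's own z axis and vertical below 0.45 rad and height (world z) of tube below 0.034 m and linear speed of tube below 0.01 m/s and contact force between the fingers and scanner above 1 N and contact force between scanner and holder below 0.05 N and contact force between scanner and tube below 0.05 N and contact force between scanner and table below 0.05 N and contact force between scanner and carton below 0.05 N and contact force between scanner and tape_roll below 0.05 N and contact force between scanner and paint_tin below 0.05 N and height (world z) of scanner_window above 0.09 m and height (world z) of scanner above 0.03 m and angle between scanner_window's own x axis and vertical below 0.9 rad and x of label in the frame of scanner_window between -0.18 and -0.07 m and y of label in the frame of scanner_window between -0.02 and 0.02 m and z of label in the frame of scanner_window between -0.02 and 0.02 m and linear speed of scanner below 0.02 m/s and angular speed of scanner below 0.15 rad/s); the arm keeps its last pose, push and grip.
It fails at once if the tube is lifted off the bench (height (world z) of tube above 0.045 m).
It fails at once if the carton is pushed away (distance of carton from where it was at the start of the episode above 0.03 m).
It fails at once if the tape roll is pushed away (distance of tape_roll from where it was at the start of the episode above 0.03 m).
It fails at once if the paint tin is pushed away (distance of paint_tin from where it was at the start of the episode above 0.03 m).
It also fails if it takes over 51 s, if anything falls off the work surface, if the arm or the gripper's body presses on something with over 40 N, if the wrist force passes 120 N, or if a joint passes its speed limit or range.

### The arm

A 6-joint arm with a two-finger parallel gripper is mounted at the origin on the work surface. World frame = base frame: x ahead of the robot, y to its left, z up, the work surface at z = 0. Lengths are in m, angles in degrees, forces in N, time in s.
With the tool pointing down it reaches from about 0.25 to 0.725 m from the base axis. Payload 9.7 kg.
Tool frame: the origin (TCP) lies on the centre line of the jaws, within the pads' length; the fingertips stand tip_reach ahead of it and the grasp point (between the pads) lies 2 mm behind it (tip_reach is the distance from the TCP to the fingertips, in m); z points along the fingers, y is the direction in which the jaws open and shut (so a half turn about z gives the same grasp; the last joint's range is limited). The gripper opens to 85 mm and grips with 20 to 120 N. Pads are 22 mm wide; open, the fingers measure 114 mm over their backs; the gripper's body (76 mm by 85 mm) begins 54 mm behind the grasp point. The pads swing forward as they close: fully open they stand 13 mm farther back than shut.
Start: joints at [65.317, 4.979, 10.078, 95.1, 0, 90], TCP at [0.23, 0.5, 0.248] pointing down, gripper open.
Joint ranges: [-179.16, 179.16], [-48.56, 103.87], [-65.8, 70.77], [-126.05, 130.52], [-82.76, 87.17], [-180, 180]. Speed limits (degrees/s): [127.2, 127.2, 147.25, 180, 180, 180].

### API

Orientations are given as [roll, pitch, yaw] about the fixed x, y, z axes, in that order (R = Rz(yaw) Ry(pitch) Rx(roll)).
In Python, from workcell import get_obs, camera, calibration, job_done, tip_reach gives the robot as it stands.
- The arm moves only by the tool apply_moves, never from a script. Its argument "rows" is a list of rows, each a list of 7 numbers: the shift along the world's x, y, z in mm, then the turn, a rotation vector about the world's x, y, z in degrees, then the closure, from 0 (fully open) to 1 (shut). A call has 1 to 20 rows; each row shifts and turns the commanded pose from where the row before left it; what a row does not reach is not made up. A row lasts 1/8 s, in which the tool goes at most 62.5 mm and 10.7 degrees, less where a joint would pass 70% of its speed; a pose out of reach is approached as far as the arm can. A call with a gripper value outside its range is refused whole. The fingers move at their own pace and stop on an object; "grip_force" is the grip in N (left out, the last holds). Time passes only in rows, so rows that do not move let the fingers close. It gives the time, the measured TCP pose, the force and the opening at its end, in the units of the state.
- get_obs(): the state, without advancing time (a new reading comes with each control period).
- camera(name): name is "side" or "top"; returns the picture (384x512x3 uint8, red, green, blue); there is no depth.
- calibration(name): a dict with "intrinsics" (3x3 intrinsics, pixels), "dist" ([k1, k2, p1, p2, k3] as OpenCV has them; the pictures are not rectified), "T" (4x4, takes a point from camera to world coordinates). Camera axes: x right, y down, z forward; pixel columns grow to the right and rows downward; lengths in m; the calibration is good to about 2 mm. A picture is of the moment at which its call begins. calibration takes no time and is no camera call.
- job_done(): hands the job in, once; it reports no verdict.
The state is a dict: "time": time; "q": joint angles; "qd": joint speeds; "joint_efforts": joint torques, N m; "ee_pos": TCP position; "tcp_rot": TCP orientation; "wrist_force": force on the tool from outside, world axes, zero at the start; "torque": the same for the moment, N m; "opening": finger opening in m.
Only numpy, scipy, OpenCV 4.12 (cv2) and the standard library are available. Lean on these libraries where they do the work, as an engineer would, in place of code of your own. Each camera call takes 0.05 s, during which the arm holds its last target.

## Working session

There is one attempt and no reset: what is moved stays moved. The work goes in short steps, Python scripts to look and compute and a tool call to move; the robot and the scene stay as the last step left them, time stands still between calls to the robot, and variables do not carry over. Pictures are saved under pics/ and viewed, and the job is handed in when it is done.

Besides the shell and the picture viewer there is one more tool, called after "Call:" as name(argument=value, ...) on one line, values as JSON. apply_moves: Moves the arm, as the interface text tells. Its arguments: {"type":"object","properties":{"rows":{"type":"array","items":{"type":"array","items":{"type":"number"}}},"grip_force":{"type":"number"}},"required":["rows"]}

```bash
ls; mkdir -p pics; python3 - <<'E'
from workcell import *
import cv2
print(get_obs(), tip_reach)
for n in("side","top"):
    c=calibration(n);print(n,c)
    cv2.imwrite(f"pics/{n}0.png",camera(n)[...,::-1])
E
```

```text
pics
{'time': 0.0, 'q': array([6.53178545e+01, 5.00998551e+00, 1.00343761e+01, 9.50973651e+01,
       1.89404957e-03, 9.00018382e+01]), 'qd': array([-0.0025263 ,  0.08539794,  0.04956172,  0.01437578,  0.08803468,
       -0.04441957]), 'joint_efforts': array([-2.32268889e-03, -5.20385027e+01,  4.64805901e+01,  1.63882220e-02,
       -1.37322204e-04, -9.41883457e-06]), 'ee_pos': array([0.22958245, 0.49957926, 0.24759303]), 'tcp_rot': array([-1.79927026e+02, -1.89170678e-03,  1.55316014e+02]), 'wrist_force': array([ 0.67900294, -0.85519246, -0.3933371 ]), 'torque': array([0.0540417 , 0.02889524, 0.00104927]), 'opening': 0.0853229696080215} 0.017
side {'intrinsics': array([[489.15489819,   0.        , 255.82222941],
       [  0.        , 489.15489819, 195.4908636 ],
       [  0.        ,   0.        ,   1.        ]]), 'dist': array([-0.12857054,  0.        ,  0.        ,  0.        ,  0.        ]), 'T': array([[-0.89902955, -0.29830481,  0.32056216,  0.00574551],
       [-0.43788612,  0.61456829, -0.6561719 ,  1.09638764],
       [-0.0012681 , -0.73028766, -0.68313859,  1.17713618],
       [ 0.        ,  0.        ,  0.        ,  1.        ]])}
top {'intrinsics': array([[365.44356404,   0.        , 254.85955895],
       [  0.        , 365.44356404, 191.50760077],
       [  0.        ,   0.        ,   1.        ]]), 'dist': array([-0.08136618,  0.        ,  0.        ,  0.        ,  0.        ]), 'T': array([[-0.02750826, -0.99684329,  0.07447655,  0.43294853],
       [-0.99961695,  0.02720493, -0.00508453,  0.03752197],
       [ 0.00304235, -0.07458789, -0.9972098 ,  1.18056109],
       [ 0.        ,  0.        ,  0.        ,  1.        ]])}
```

View pics/side0.png

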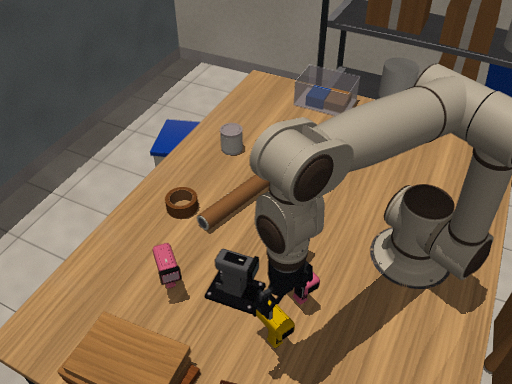

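View pics/top0.png

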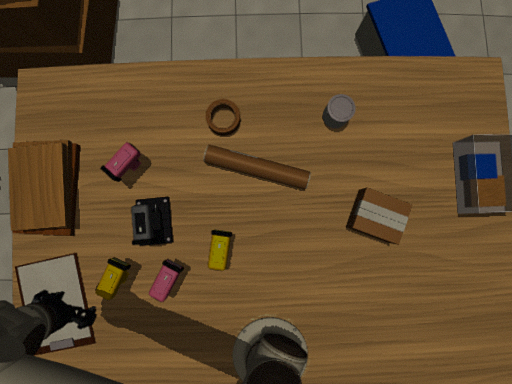

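```bash
cat > h.py <<'E'
import numpy as np,cv2
from workcell import *
def ray(n,uv):
    c=calibration(n)
    p=cv2.undistortPoints(np.array(uv,float).reshape(-1,1,2),c['intrinsics'],c['dist']).reshape(-1,2)
    d=np.c_[p,np.ones(len(p))]@c['T'][:3,:3].T
    return c['T'][:3,3],d
def plane(n,uv,z):
    o,d=ray(n,uv); return o+d*((z-o[2])/d[:,2:3])
def proj(n,P):
    c=calibration(n);Ti=np.linalg.inv(c['T'])
    r,_=cv2.Rodrigues(Ti[:3,:3])
    return cv2.projectPoints(np.array(P,float).reshape(-1,1,3),r,Ti[:3,3],c['intrinsics'],c['dist'])[0].reshape(-1,2)
def crop(img,r,k,name):
    x0,y0,x1,y1=r
    cv2.imwrite(name,cv2.resize(img[y0:y1,x0:x1],None,fx=k,fy=k,interpolation=cv2.INTER_CUBIC))
E
python3 - <<'E'
from h import *
t=cv2.imread('pics/top0.png');s=cv2.imread('pics/side0.png')
crop(t,(120,185,190,255),8,'pics/t_sc.png')
crop(t,(195,135,320,200),6,'pics/t_tu.png')
crop(s,(190,170,330,320),4,'pics/s_sc.png')
E
```

```text
(no output)
```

View pics/t_sc.png

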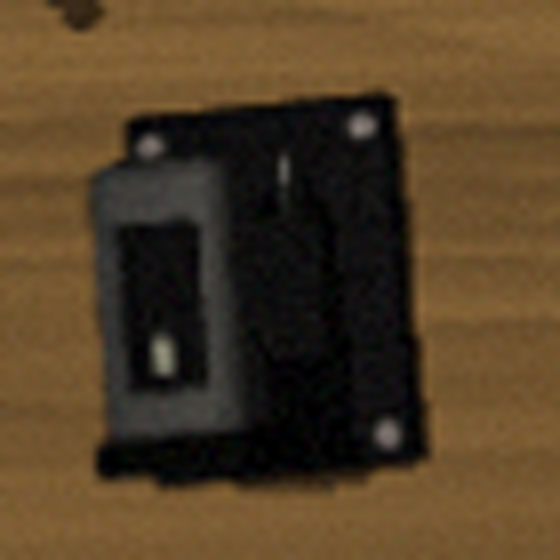

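View pics/t_tu.png

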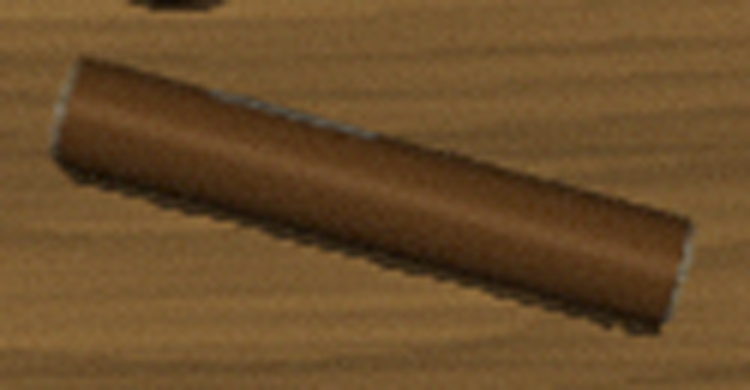

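View pics/s_sc.png

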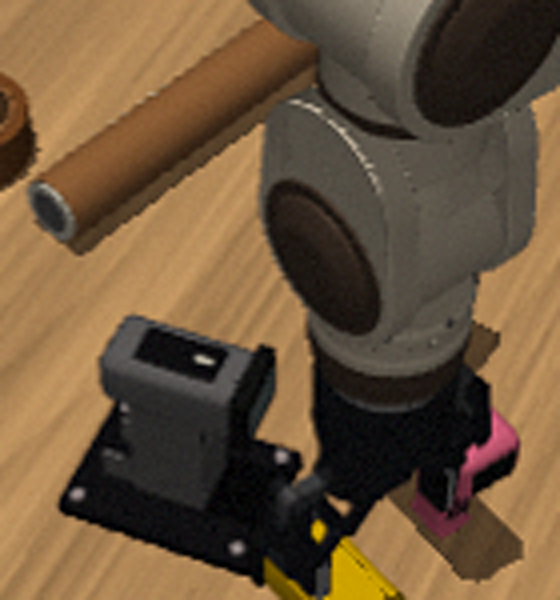

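```bash
python3 - <<'E'
from h import *
np.set_printoptions(precision=4,suppress=True)
a=np.array
tl,tr,br,bl=[a(p)/6-.42+a([195,135]) for p in [(80,58),(690,220),(660,332),(58,160)]]
P=plane('top',[tl,tr,br,bl],0.03);print('tube',P)
print('mid',P.mean(0),'L',P[0]+P[3]-P[1]-P[2])
t=cv2.imread('pics/top0.png')
hsv=cv2.cvtColor(t,cv2.COLOR_BGR2HSV)
q=[a(p)/8-.44+a([120,185]) for p in [(97,172),(225,157),(250,430),(112,440)]]
Q=plane('top',q,0.156);print('head',Q, Q.mean(0))
f=[a(p)/8-.44+a([120,185]) for p in [(130,118),(392,95),(427,455)]]
F=plane('top',f,0.014);print('foot',F,(F[0]+F[2])/2)
s=[a(p)/8-.44+a([120,185]) for p in [(150,147),(362,125),(387,433)]]
print('screw',plane('top',s,.014))
d=F[2]-F[1];print('yaw foot',np.degrees(np.arctan2(-d[1],-d[0])))
for i,j in((0,3),(1,2)):
  d=Q[i]-Q[j];print('yaw head',np.degrees(np.arctan2(d[1],d[0])),np.linalg.norm(d))
# others
for n,c,h,r in [('tape',(223,117),.048,.055),('tin',(341,106),.094,.043)]: print(n,plane('top',[c],h))
print('carton top',plane('top',[(367,189),(410,205),(399,236),(353,226)],.09))
# side check of head corners
k=4;o=a([190,170])
sc=[a(p)/4-.4+o for p in [(128,318),(275,345),(245,388),(103,368)]]
print('side head',plane('side',sc,.156))
u,v=proj('top',[[P[:,0].mean(),P[:,1].mean(),.03]])[0];print(u,v)
print('side tube end',plane('side',[a((52,210))/4-.4+o],.03))
E
```

```text
tube [[ 0.6744  0.1775  0.03  ]
 [ 0.5787 -0.144   0.03  ]
 [ 0.5196 -0.1258  0.03  ]
 [ 0.6198  0.19    0.03  ]]
mid [0.5981 0.0244 0.03  ] L [0.1958 0.6372 0.    ]
head [[0.4777 0.3815 0.156 ]
 [0.4819 0.3356 0.156 ]
 [0.3858 0.3276 0.156 ]
 [0.3834 0.3768 0.156 ]] [0.4322 0.3554 0.156 ]
foot [[0.5053 0.4156 0.014 ]
 [0.5118 0.309  0.014 ]
 [0.3678 0.2967 0.014 ]] [0.4366 0.3562 0.014 ]
screw [[0.4934 0.4075 0.014 ]
 [0.5    0.3212 0.014 ]
 [0.3769 0.3127 0.014 ]]
yaw foot 4.847156866341308
yaw head 2.8495581329992974 0.09446366534314914
yaw head 4.7430926601277354 0.09634445278035625
tape [[0.7569 0.1261 0.048 ]]
tin [[ 0.7696 -0.2392  0.094 ]]
carton top [[ 0.5127 -0.3068  0.09  ]
 [ 0.4605 -0.4375  0.09  ]
 [ 0.3682 -0.3983  0.09  ]
 [ 0.4029 -0.2589  0.09  ]]
side head [[0.4751 0.3499 0.156 ]
 [0.3741 0.3274 0.156 ]
 [0.3759 0.3694 0.156 ]
 [0.4689 0.3959 0.156 ]]
256.44809988663286 166.5625554785539
side tube end [[0.6442 0.1839 0.03  ]]
```

Call:
apply_moves(rows=[[24.5,-31.7,0,0,0,-5.5,0],[24.5,-31.7,0,0,0,-5.5,0],[24.5,-31.7,0,0,0,-5.5,0],[24.5,-31.7,0,0,0,-5.5,0],[24.5,-31.7,0,0,0,-5.5,0],[24.5,-31.7,0,0,0,-5.5,0],[24.5,-31.7,0,0,0,-5.5,0],[24.5,-31.7,0,0,0,-5.5,0],[24.5,-31.7,0,0,0,-5.5,0],[24.5,-31.7,0,0,0,-5.5,0],[24.5,-31.7,0,0,0,-5.5,0],[24.5,-31.7,0,0,0,-5.5,0],[24.5,-31.7,0,0,0,-5.5,0],[24.5,-31.7,0,0,0,-5.5,0],[24.5,-31.7,0,0,0,-5.5,0],[0,0,0,0,0,0,0],[0,0,0,0,0,0,0]])

```text
time: 2.22
ee_pos: [0.5969, 0.0244, 0.2479]
tcp_rot: [-179.9, 0.0, 72.8]
wrist_force: [0.0, 0.6, -0.2]
opening: 0.0855
```

```bash
python3 - <<'E'
from h import *
o=get_obs();print(o['time'],o['q'].round(1),o['ee_pos'].round(4),o['tcp_rot'].round(2),o['opening'])
cv2.imwrite('pics/side1.png',camera('side')[...,::-1])
E
```

```text
2.225 [  2.3  11.7  17.6  95.9   0.  109.5] [0.5969 0.0244 0.2479] [-1.7994e+02  1.0000e-02  7.2840e+01] 0.08545665892798453
```

View pics/side1.png

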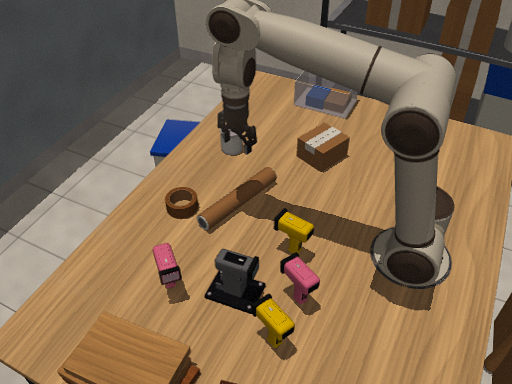

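```bash
python3 - <<'E'
from h import *
s=cv2.imread('pics/side1.png')
a=np.array
m=a([.598,.0244,.03]);u=a([.2936,.956,0]);v=a([.956,-.2936,0])
for e in(-.165,.165):
  for k in np.linspace(0,2*np.pi,24):
    p=m+u*e+.03*(np.cos(k)*v+np.sin(k)*a([0,0,1]))
    x,y=proj('side',[p])[0]; cv2.circle(s,(int(round(x)),int(round(y))),0,(0,255,0),-1)
sc=a([.432,.3554]);y=np.radians(4.3)
for X,Y in [(-.05,-.026),(-.05,.026),(.049,.026),(.049,-.026),(0,0)]:
  p=[sc[0]+np.cos(y)*X-np.sin(y)*Y,sc[1]+np.sin(y)*X+np.cos(y)*Y,.156]
  x_,y_=proj('side',[p])[0]; cv2.circle(s,(int(round(x_)),int(round(y_))),0,(0,255,0),-1)
crop(s,(190,160,290,310),4,'pics/s1c.png')
E
```

```text
(no output)
```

View pics/s1c.png

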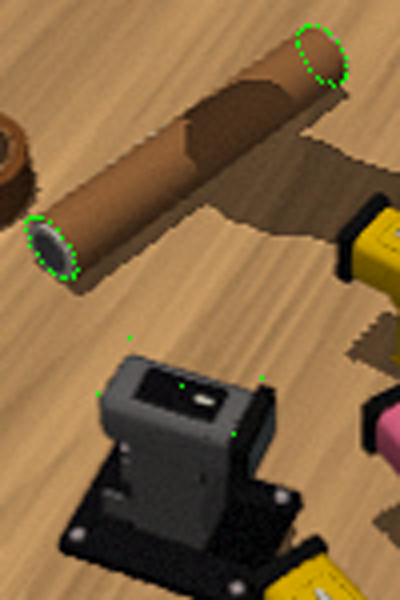

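Call:
apply_moves(rows=[[1,0,-35,0,0,0,0],[0,0,-35,0,0,0,0],[0,0,-35,0,0,0,0],[0,0,-35,0,0,0,0],[0,0,-35,0,0,0,0],[0,0,-20,0,0,0,0],[0,0,-16,0,0,0,0],[0,0,-10,0,0,0,0],[0,0,0,0,0,0,0],[0,0,0,0,0,0,0]])

```text
time: 3.52
ee_pos: [0.5987, 0.0243, 0.0282]
tcp_rot: [179.9, -0.0, 72.8]
wrist_force: [-1.1, 0.2, -0.3]
opening: 0.0852
```

```bash
python3 - <<'E'
from h import *
o=get_obs();print(o['time'],o['q'].round(1),o['ee_pos'].round(4),o['tcp_rot'].round(2),o['opening'])
s=camera('side')[...,::-1]
crop(s,(170,60,320,260),4,'pics/s2.png')
E
```

```text
3.525 [  2.3  13.   -5.3  71.6   0.  109.5] [0.5987 0.0243 0.0282] [ 1.7993e+02 -3.0000e-02  7.2820e+01] 0.08520222896812543
```

View pics/s2.png

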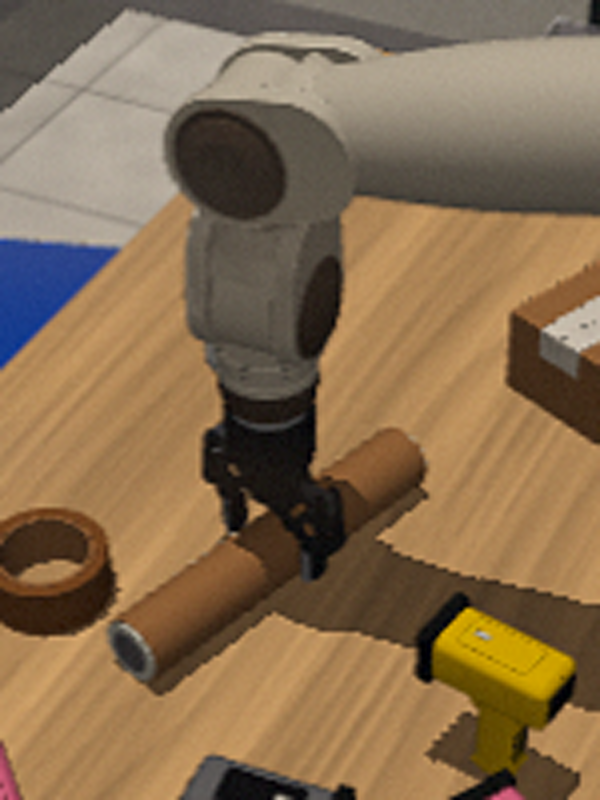

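Call:
apply_moves(rows=[[-4.8,1.5,0,0,0,0,0],[-4.8,1.5,0,0,0,0,0],[-2.9,0.9,0,0,0,0,0],[-2.9,0.9,0,0,0,0,0],[-2.9,0.9,0,0,0,0,0],[-2.9,0.9,0,0,0,0,0],[-2.9,0.9,0,0,0,0,0],[-2.9,0.9,0,0,0,0,0],[-2.9,0.9,0,0,0,0,0],[-2.9,0.9,0,0,0,0,0],[-2.9,0.9,0,0,0,0,0],[-2.9,0.9,0,0,0,0,0],[-2.9,0.9,0,0,0,0,0],[-2.9,0.9,0,0,0,0,0],[-2.9,0.9,0,0,0,0,0],[-2.9,0.9,0,0,0,0,0],[-2,0.6,0,0,0,0,0],[0,0,0,0,0,0,0],[0,0,0,0,0,0,0],[0,0,0,0,0,0,0]])

```text
time: 6.08
ee_pos: [0.546, 0.0404, 0.0273]
tcp_rot: [180.0, 0.0, 72.8]
wrist_force: [-0.3, 0.0, 0.1]
opening: 0.085
```

```bash
python3 - <<'E'
from h import *
o=get_obs();print(o['time'],o['ee_pos'].round(4),o['wrist_force'])
s=camera('side')[...,::-1]
crop(s,(190,120,320,260),4,'pics/s3.png')
t=camera('top')[...,::-1]
crop(t,(195,135,320,210),6,'pics/t3.png');cv2.imwrite('pics/t3raw.png',t)
E
```

```text
6.075 [0.546  0.0404 0.0273] [-0.25478636  0.03932384  0.05220394]
```

View pics/s3.png

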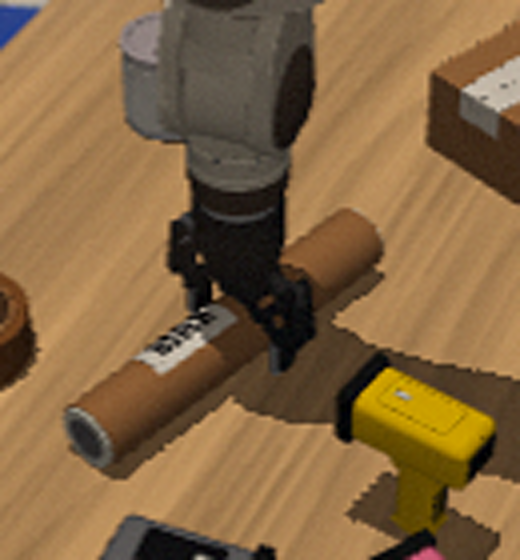

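View pics/t3.png

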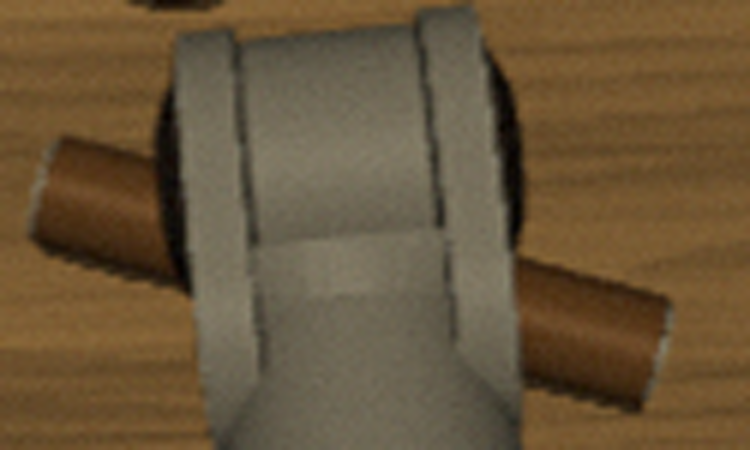

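```bash
cat > lab.py <<'E'
from h import *
from scipy.optimize import brentq
a=np.array
def cyl(n,uv,m,u,v):
    # angle round tube (deg from up, + = towards +v) and along
    o,d=ray(n,[uv]);d=d[0]
    z=a([0,0,1.])
    oo=a([(o-m)@v,(o-m)@z]);dd=a([d@v,d@z])
    A=dd@dd;B=2*oo@dd;C=oo@oo-.0009
    disc=B*B-4*A*C
    t=(-B-np.sqrt(max(disc,0)))/2/A
    p=o+t*d;q=p-m
    return np.degrees(np.arctan2(q@v,q[2])),q@u
E
python3 - <<'E'
from lab import *
np.set_printoptions(precision=4,suppress=True)
tl,tr,br,bl=[a(p)/6-.42+a([195,135]) for p in [(63,138),(672,302),(640,412),(33,240)]]
P=plane('top',[tl,tr,br,bl],0.03);m=P.mean(0);print(m)
d=P[0]+P[3]-P[1]-P[2];print(d/2);u=d/np.linalg.norm(d);v=a([u[1],-u[0],0])
print('disp',(m-a([.598,.0244,.03]))@v)
for p in [(137,355),(160,374),(237,320),(212,305)]:
    print(p,cyl('side',a(p)/4-.4+a([190,120]),m,u,v))
E
```

```text
[0.5555 0.0362 0.03  ]
[0.0979 0.3187 0.    ]
disp -0.04406492015432177
(137, 355) (np.float64(38.103696634621585), np.float64(0.09157566606195723))
(160, 374) (np.float64(-26.2509780511634), np.float64(0.09638597040390129))
(237, 320) (np.float64(-29.09786500951953), np.float64(0.007680953756780012))
(212, 305) (np.float64(24.713537070216404), np.float64(0.0095486124864744))
```

Call:
apply_moves(rows=[[-1.9,0.6,0,0,0,0,0],[-1.9,0.6,0,0,0,0,0],[-1.9,0.6,0,0,0,0,0],[-1.9,0.6,0,0,0,0,0],[-1.9,0.6,0,0,0,0,0],[0,0,0,0,0,0,0],[0,0,0,0,0,0,0],[0,0,0,0,0,0,0]])

```text
time: 7.18
ee_pos: [0.5365, 0.0434, 0.0273]
tcp_rot: [180.0, -0.0, 72.8]
wrist_force: [0.1, 0.8, 0.3]
opening: 0.0856
```

```bash
python3 - <<'E'
from h import *
o=get_obs();print(o['time'],o['ee_pos'].round(4),o['wrist_force'])
s=camera('side')[...,::-1]
crop(s,(190,120,320,260),4,'pics/s4.png')
t=camera('top')[...,::-1]
crop(t,(195,135,320,210),6,'pics/t4.png')
E
```

```text
7.175 [0.5365 0.0434 0.0273] [0.14971251 0.76491752 0.27308264]
```

View pics/s4.png

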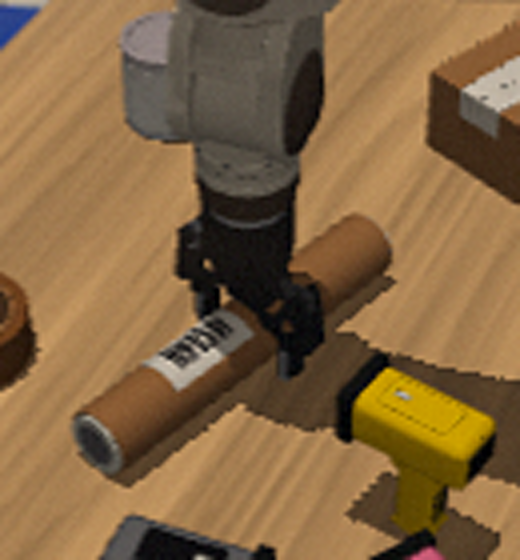

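View pics/t4.png

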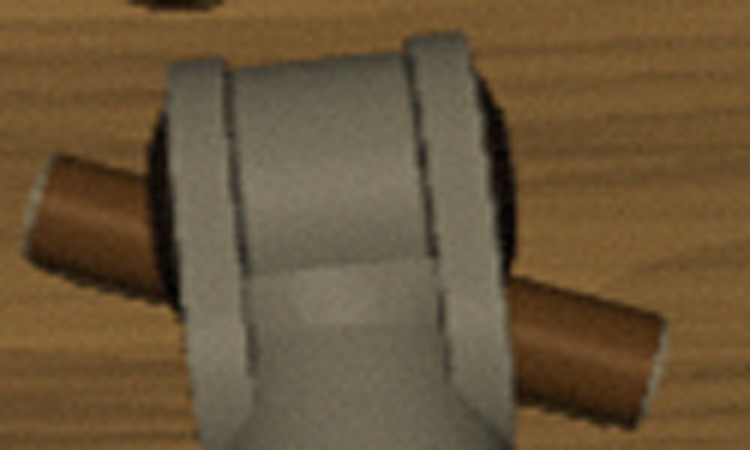

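Call:
apply_moves(rows=[[3,-0.9,0,0,0,0,0],[4.8,-1.5,0,0,0,0,0],[0,0,0,0,0,0,0],[0,0,0,0,0,0,0],[0,0,0,0,0,0,0],[0,0,0,0,0,0,0],[0,0,0,0,0,0,0],[0,0,10,0,0,0,0],[0,0,20,0,0,0,0],[0,0,35,0,0,0,0],[0,0,40,0,0,0,0],[0,0,40,0,0,0,0],[-10,35,40,0,0,5,0],[-10,35,30,0,0,5,0],[-10,35,10,0,0,10,0],[-10,35,0,0,0,10,0],[-10,35,0,0,0,10,0],[-10,35,0,0,0,10,0],[-10,35,0,0,0,10,0],[0,0,0,0,0,0,0]])

```text
time: 9.78
ee_pos: [0.4735, 0.2878, 0.2528]
tcp_rot: [180.0, -0.0, 133.0]
wrist_force: [0.6, -0.5, 0.5]
opening: 0.0853
```

```bash
python3 - <<'E'
from h import *
o=get_obs();print(o['time'],o['ee_pos'].round(4),o['tcp_rot'],o['q'].round(1))
s=camera('side')[...,::-1];cv2.imwrite('pics/s5.png',s)
t=camera('top')[...,::-1];cv2.imwrite('pics/t5.png',t)
crop(t,(195,135,320,210),6,'pics/t5c.png')
crop(t,(120,185,190,255),8,'pics/t5h.png')
crop(s,(190,160,310,320),4,'pics/s5c.png')
E
```

```text
9.775 [0.4735 0.2878 0.2528] [ 1.79977180e+02 -6.36877201e-03  1.33044774e+02] [31.3  5.6 11.3 95.6  0.  78.2]
```

View pics/s5c.png

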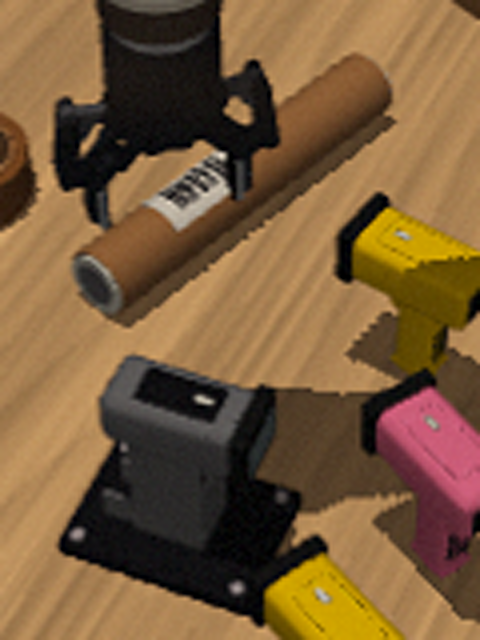

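View pics/t5c.png

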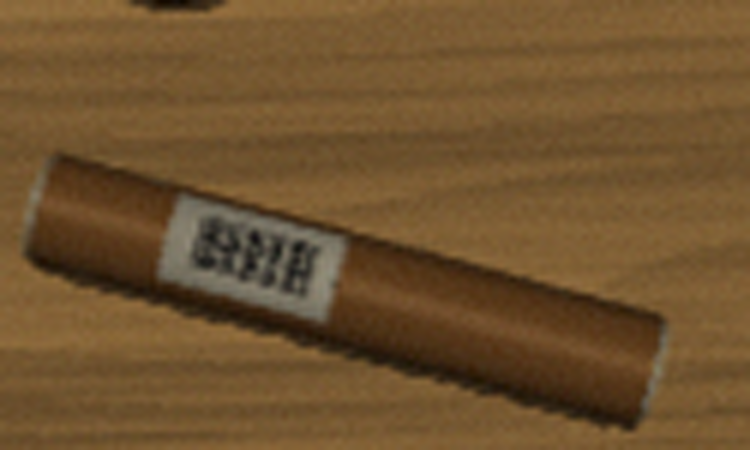

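View pics/s5.png

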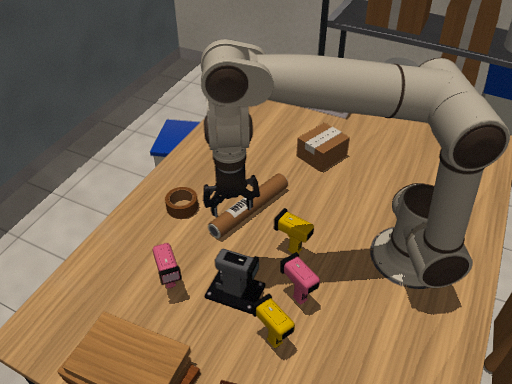

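```bash
python3 - <<'E'
from lab import *
np.set_printoptions(precision=4,suppress=True)
tl,tr,br,bl=[a(p)/6-.42+a([195,135]) for p in [(53,156),(666,318),(637,430),(25,258)]]
P=plane('top',[tl,tr,br,bl],0.03);m=P.mean(0)
d=P[0]+P[3]-P[1]-P[2];u=d/np.linalg.norm(d);v=a([u[1],-u[0],0])
print('m',m,'L',np.linalg.norm(d)/2,'yaw',np.degrees(np.arctan2(-u[0],u[1])),'disp',(m-a([.598,.0244,.03]))@v)
for p in [(177,195),(349,238),(327,324),(158,280)]:
    print('top',p,cyl('top',a(p)/6-.42+a([195,135]),m,u,v))
for p in [(143,205),(178,229)]: print('side',p,cyl('side',a(p)/4-.4+a([190,160]),m,u,v))
# triangulate head corners
T=[a(p)/8-.44+a([120,185]) for p in [(225,157),(250,430),(112,440),(97,172)]]
S=[a(p)/4-.4+a([190,160]) for p in [(128,357),(272,388),(240,428),(103,405)]]
for t,s in zip(T,S):
    o1,d1=ray('top',[t]);o2,d2=ray('side',[s]);d1=d1[0];d2=d2[0]
    k=np.linalg.lstsq(np.c_[d1,-d2],o2-o1,rcond=None)[0]
    p=o1+k[0]*d1;q=o2+k[1]*d2;print((p+q)/2,np.linalg.norm(p-q))
E
```

```text
m [0.5463 0.04   0.03  ] L 0.3353819794880626 yaw -16.87656961232747 disp -0.05397192204361402
top (177, 195) (np.float64(50.5242246789525), np.float64(0.09660182627456165))
top (349, 238) (np.float64(57.9226145968575), np.float64(0.004411437965745057))
top (327, 324) (np.float64(-45.340564423535504), np.float64(0.0033719981534471263))
top (158, 280) (np.float64(-48.088932023908114), np.float64(0.09397853417345907))
side (143, 205) (np.float64(30.373324454798297), np.float64(0.09686014959155446))
side (178, 229) (np.float64(-45.542088611356256), np.float64(0.09363657583957768))
[0.4821 0.3394 0.1425] 0.000795884277393666
[0.3813 0.3276 0.15  ] 0.009144547623031032
[0.3806 0.3744 0.1596] 0.0063398763806600715
[0.4772 0.3853 0.1434] 0.0024442943572687377
```

View pics/t5h.png

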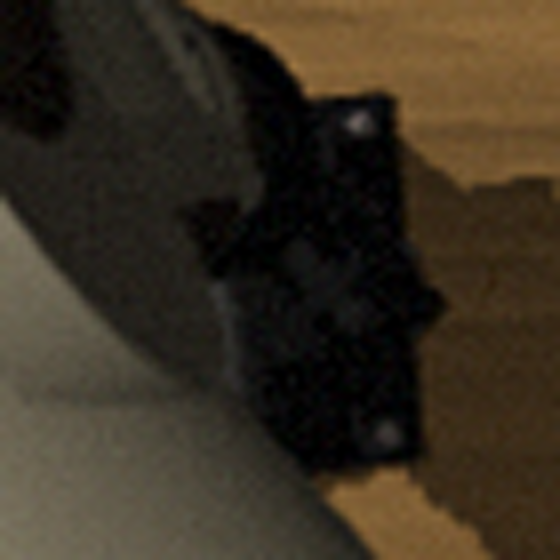

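Call:
apply_moves(rows=[[-6.9,11.5,0,0,0,8.6,0],[-6.9,11.5,0,0,0,8.6,0],[-6.9,11.5,0,0,0,8.6,0],[-6.9,11.5,0,0,0,8.6,0],[-6.9,11.5,0,0,0,8.7,0],[-7,11.4,0,0,0,8.7,0],[0,0,0,0,0,0,0],[0,0,-15,0,0,0,0],[0,0,-20,0,0,0,0],[0,0,0,0,0,0,0]])

```text
time: 11.12
ee_pos: [0.4325, 0.3537, 0.2151]
tcp_rot: [-179.9, -0.2, -175.6]
wrist_force: [0.1, -0.5, 0.7]
opening: 0.0856
```

```bash
python3 - <<'E'
from h import *
o=get_obs();print(o['time'],o['ee_pos'].round(4),o['tcp_rot'],o['q'].round(1))
s=camera('side')[...,::-1];cv2.imwrite('pics/s6.png',s)
crop(s,(170,160,320,310),5,'pics/s6c.png')
E
```

```text
11.125 [0.4325 0.3537 0.2151] [-1.79883841e+02 -1.55030856e-01 -1.75565514e+02] [39.3  5.8  7.3 91.7 -0.  34.8]
```

View pics/s6c.png

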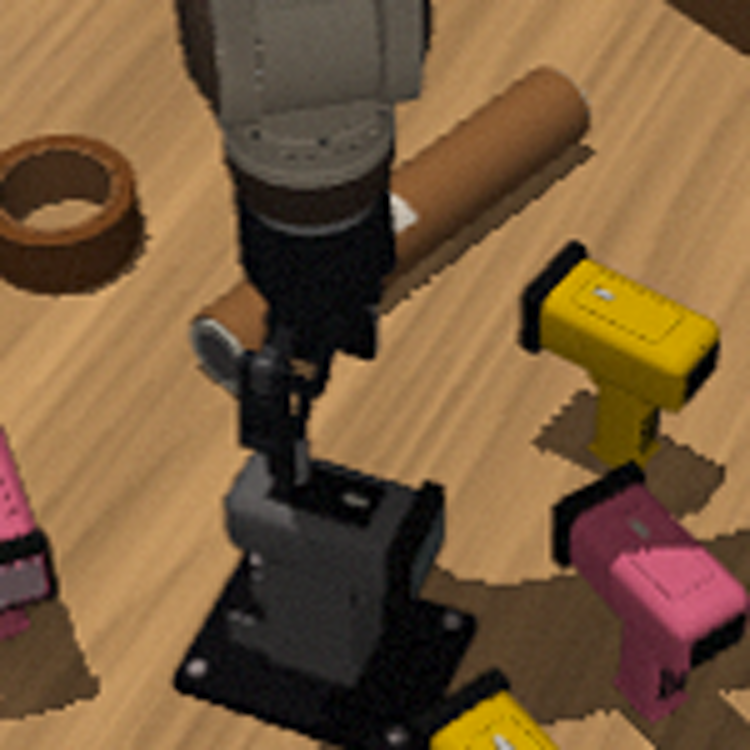

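Call:
apply_moves(rows=[[0,3,-20,0,0,0,0],[0,0,-20,0,0,0,0],[0,0,-20,0,0,0,0],[0,0,-15,0,0,0,0],[0,0,-6,0,0,0,0],[0,0,0,0,0,0,0],[0,0,0,0,0,0,0.2],[0,0,0,0,0,0,0.3],[0,0,0,0,0,0,0.4],[0,0,0,0,0,0,0.6],[0,0,0,0,0,0,1],[0,0,0,0,0,0,1],[0,0,0,0,0,0,1],[0,0,0,0,0,0,1]], grip_force=60)

```text
time: 12.92
ee_pos: [0.433, 0.3583, 0.1372]
tcp_rot: [179.9, 0.1, -175.4]
wrist_force: [-1.2, 0.9, 5.9]
opening: 0.0513
```

```bash
python3 - <<'E'
from h import *
o=get_obs();print(o['time'],o['ee_pos'].round(4),o['tcp_rot'],o['q'].round(1),o['opening'],o['wrist_force'],o['torque'])
s=camera('side')[...,::-1];cv2.imwrite('pics/s7.png',s)
crop(s,(170,160,320,310),5,'pics/s7c.png')
E
```

```text
12.925 [0.433  0.3583 0.1372] [ 1.79937476e+02  6.58054344e-02 -1.75375639e+02] [39.6  5.8 -1.4 82.8  0.  35. ] 0.05134064592053436 [-1.19536993  0.89090156  5.93998884] [ 0.17053875  0.16419055 -0.0829189 ]
```

View pics/s7c.png

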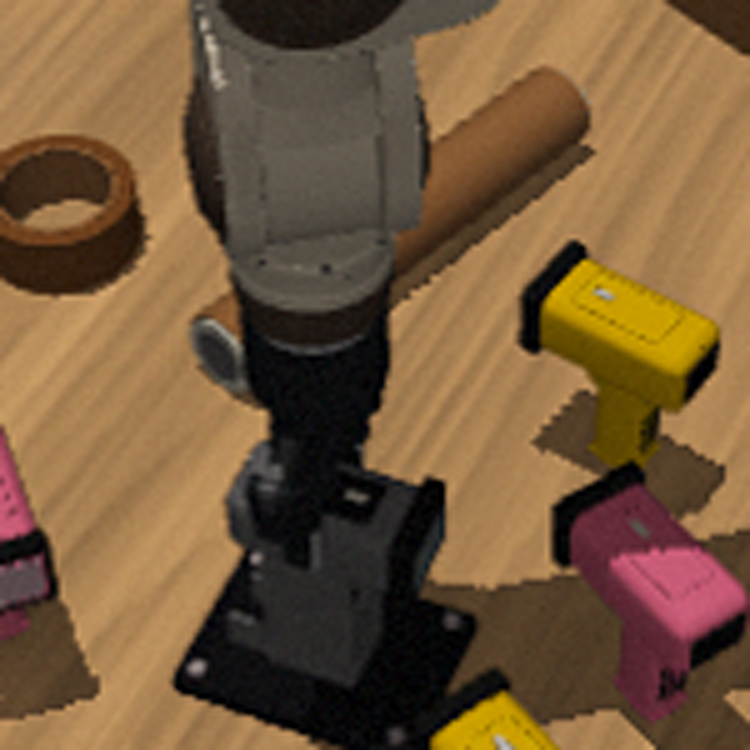

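Call:
apply_moves(rows=[[0,0,5,0,0,0,1],[0,0,10,0,0,0,1],[0,0,14,0,0,0,1],[0,0,14,0,0,0,1],[0,0,14,0,0,0,1],[0,0,14,0,0,0,1],[0,0,14,0,0,0,1],[0,0,14,0,0,0,1],[0,0,14,0,0,0,1],[0,0,14,0,0,0,1],[0,0,10,0,0,0,1],[0,0,10,0,0,0,1],[0,0,0,0,0,0,1],[0,0,0,0,0,0,1]])

```text
time: 14.72
ee_pos: [0.4327, 0.3579, 0.2828]
tcp_rot: [-180.0, -0.0, -175.4]
wrist_force: [-0.5, 0.2, -1.5]
opening: 0.0513
```

```bash
python3 - <<'E'
from h import *
o=get_obs();print(o['time'],o['ee_pos'].round(4),o['tcp_rot'],o['q'].round(1),o['opening'],o['wrist_force'],o['torque'])
s=camera('side')[...,::-1];cv2.imwrite('pics/s8.png',s)
crop(s,(170,130,300,290),5,'pics/s8c.png')
t=camera('top')[...,::-1];cv2.imwrite('pics/t8.png',t)
crop(t,(90,170,220,270),5,'pics/t8c.png')
E
```

```text
14.725 [0.4327 0.3579 0.2828] [-1.79977137e+02 -2.86031701e-02 -1.75380865e+02] [39.6  7.6 16.8 99.3 -0.  35. ] 0.05128451522374628 [-0.47749202  0.17157026 -1.4571621 ] [-0.01275362  0.02857949 -0.00392465]
```

View pics/s8c.png

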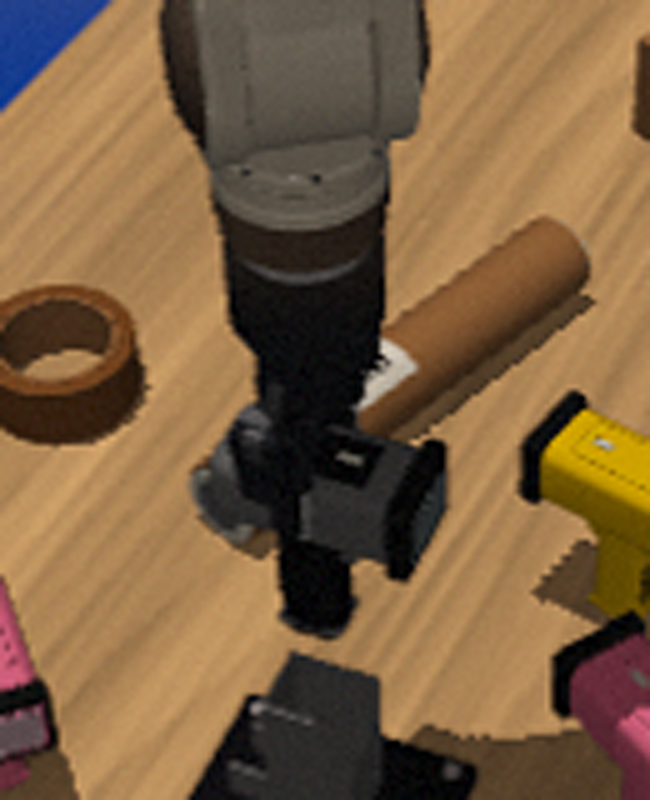

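View pics/t8c.png

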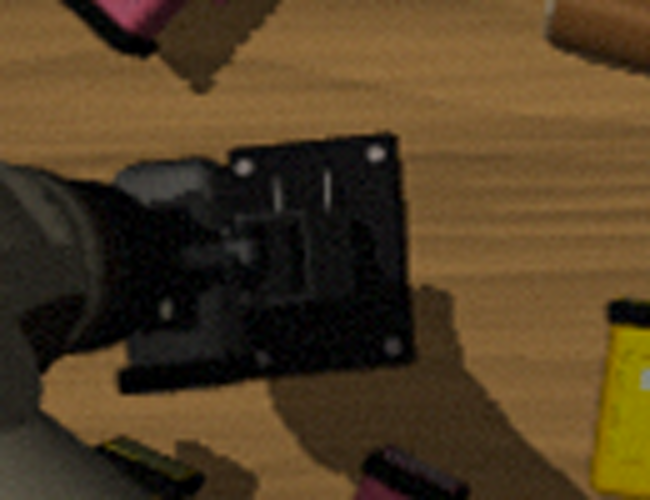

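```bash
cat > ov.py <<'E'
from lab import *
from scipy.spatial.transform import Rotation as R
def boxpts():
    L=[]
    for X in(-.065,-.051):
        c=[(X,-.029,-.025),(X,.029,-.025),(X,.029,.025),(X,-.029,.025)]
        L.append(c)
    L.append([(0,0,0),(-.065,0,0)])
    L.append([(-.018,-.014,-.112),(.018,-.014,-.112),(.018,.014,-.112),(-.018,.014,-.112)])
    return L
def draw(img,n,o,off,k,r):
    T=R.from_euler('xyz',o['tcp_rot'],degrees=True).as_matrix()
    # scanner axes: x = -tool... tool down, yaw ~184.6: tool x = -scanner x ; tool y = scanner y ; tool z=-scanner z
    S=T@np.diag([-1,1,-1.])
    h=o['ee_pos']+S@a(off)
    x0,y0,x1,y1=r
    im=cv2.resize(img[y0:y1,x0:x1],None,fx=k,fy=k,interpolation=cv2.INTER_CUBIC)
    for c in boxpts():
        q=proj(n,h+a(c)@S.T)
        q=((q-[x0,y0]+.5)*k-.5).round().astype(int)
        cv2.polylines(im,[q],True,(0,255,0),1)
    return im,h,S
E
python3 - <<'E'
from ov import *
o=get_obs()
s=cv2.imread('pics/s8.png');t=cv2.imread('pics/t8.png')
im,h,S=draw(s,'side',o,(0,0,-.005),6,(200,190,280,270));print(h,S)
im2,_,_=draw(t,'top',o,(0,0,-.005),6,(100,190,180,270))
cv2.imwrite('pics/o8.png',np.hstack([im,im2])[:600,:960][:, :960] if 0 else cv2.resize(np.hstack([im,im2]),(800,400)))
E
```

```text
[0.43266003 0.35786168 0.27773103] [[ 9.96757902e-01 -8.04562820e-02  6.87005021e-04]
 [ 8.04559205e-02  9.96758022e-01  5.38636690e-04]
 [-7.28114472e-04 -4.81616755e-04  9.99999619e-01]]
```

View pics/o8.png

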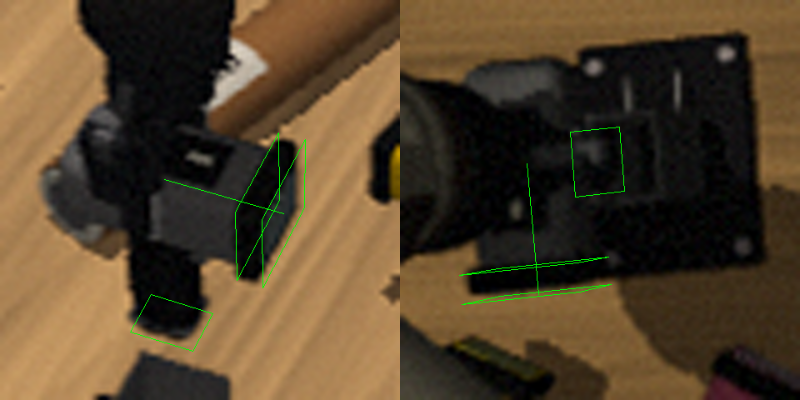

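Call:
apply_moves(rows=[[10.4,-12.9,0,0.34,-4.27,0,1],[15.4,-18.9,0,0.34,-4.27,0,1],[15.4,-18.9,0,0.34,-4.27,0,1],[15.4,-18.9,0,0.34,-4.27,0,1],[15.4,-18.9,0,0.34,-4.27,0,1],[15.4,-18.9,0,0.34,-4.27,0,1],[15.4,-18.9,0,0.34,-4.27,0,1],[15.4,-18.9,0,0.34,-4.27,0,1],[15.4,-18.9,0,0.34,-4.27,0,1],[15.4,-18.9,0,0.34,-4.27,0,1],[15.4,-18.9,0,0.34,-4.27,0,1],[15.4,-18.9,0,0.34,-4.27,0,1],[15.4,-18.9,0,0.34,-4.27,0,1],[15.4,-18.9,0,0.34,-4.27,0,1],[5,-6,0,0,0,0,1],[0,0,0,0,0,0,1],[0,0,0,0,0,0,1]])

```text
time: 16.95
ee_pos: [0.6484, 0.094, 0.284]
tcp_rot: [-179.9, 60.0, -175.3]
wrist_force: [0.4, -0.3, -1.7]
opening: 0.0513
```

```bash
python3 - <<'E'
from ov import *
o=get_obs();print(o['time'],o['ee_pos'].round(4),o['tcp_rot'],o['q'].round(1),o['opening'],o['wrist_force'])
s=camera('side')[...,::-1];cv2.imwrite('pics/s9.png',s)
t=camera('top')[...,::-1];cv2.imwrite('pics/t9.png',t)
im,h,S=draw(s,'side',o,(.005,0,-.004),4,(160,110,290,260));cv2.imwrite('pics/o9s.png',im)
im,h,S=draw(t,'top',o,(.005,0,-.004),5,(170,90,320,210));cv2.imwrite('pics/o9t.png',im)
print(h,S)
L=a([.5622,.0874,.06]);print((L-h-S@a([-.065,0,0]))@S)
E
```

```text
16.95 [0.6484 0.094  0.284 ] [-179.91360929   59.95300941 -175.30756438] [ 10.2 -31.6 -38.6  23.2  -4.9   2.8] 0.051280559563245405 [ 0.38743425 -0.33628431 -1.65243035]
[0.65435874 0.09443866 0.28630784] [[ 4.99031812e-01 -8.05060344e-02 -8.62836038e-01]
 [ 4.09615549e-02  9.96753835e-01 -6.93104795e-02]
 [ 8.65615042e-01 -7.54971569e-04  5.00709525e-01]]
[-0.17717393  0.00057438 -0.03330876]
```

View pics/o9s.png

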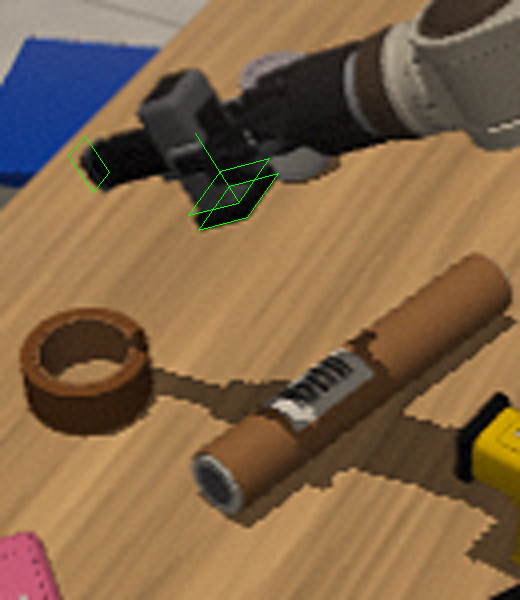

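View pics/o9t.png

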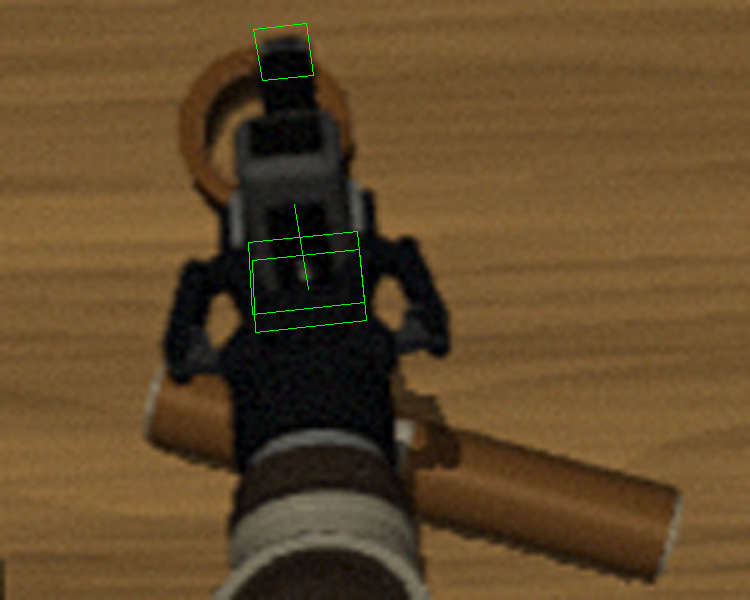

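Call:
apply_moves(rows=[[1,0,-8,0,0,0,1],[1,0,-12,0,0,0,1],[0,0,-14,0,0,0,1],[0,0,-14,0,0,0,1],[0,0,-10,0,0,0,1],[0,0,-8,0,0,0,1],[0,0,0,0,0,0,1],[0,0,0,0,0,0,1],[0,0,0,0,0,0,1],[0,0,0,0,0,0,1]])

```text
time: 18.3
ee_pos: [0.6505, 0.0934, 0.2178]
tcp_rot: [-179.9, 60.0, -175.3]
wrist_force: [-0.4, 0.2, -1.6]
opening: 0.0511
```

```bash
python3 - <<'E'
from ov import *
o=get_obs();print(o['time'],o['ee_pos'].round(4),o['tcp_rot'],o['q'].round(1),o['opening'],o['wrist_force'],o['qd'].round(2))
s=camera('side')[...,::-1];cv2.imwrite('pics/s10.png',s)
t=camera('top')[...,::-1];cv2.imwrite('pics/t10.png',t)
im,h,S=draw(s,'side',o,(.005,0,-.002),5,(160,120,280,240))
L=a([.5622,.0874,.06])
q=((proj('side',[h+S@a([-.185,0,0]),L])-[160,120]+.5)*5-.5).astype(int)
cv2.circle(im,tuple(q[0].tolist()),3,(0,0,255),-1)
cv2.circle(im,tuple(q[1].tolist()),3,(255,0,0),-1)
cv2.imwrite('pics/o10s.png',im)
im,h,S=draw(t,'top',o,(.005,0,-.002),5,(170,90,320,210));cv2.imwrite('pics/o10t.png',im)
print((L-h-S@a([-.065,0,0]))@S)
E
```

```text
18.3 [0.6505 0.0934 0.2178] [-179.89623569   60.00919822 -175.32645479] [ 10.1 -29.9 -45.   15.   -4.8   2.7] 0.05109121889680766 [-0.38439679  0.22771894 -1.58319998] [ 0.03  0.14 -0.25 -0.09  0.01  0.04]
[-0.1209446   0.00125824 -0.00026088]
```

View pics/o10s.png

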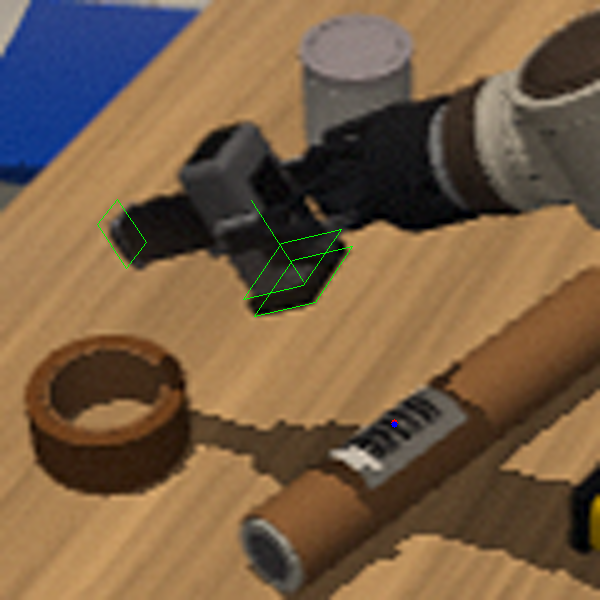

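View pics/o10t.png

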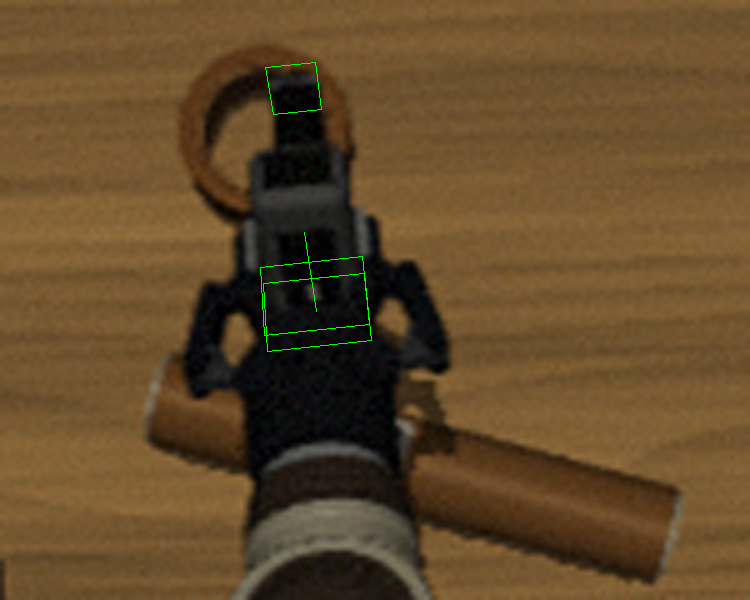

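```bash
python3 -c "
from workcell import *
print(job_done());o=get_obs();print(o['time'],o['ee_pos'],o['opening'])"
```

```text
the job is handed in; nothing more can be done
None
the job is handed in; nothing more can be done
```

The job is handed in at about 18.4 s of the 51 s allowed, with the tube rolled label-up and the scanner held aimed at the label. I get no verdict, so what follows is from my own checks.

- **Tube:** I rolled it about 54 mm towards the robot between the open fingers, in two slow pushes, then let go and backed off. The label came out roughly 2–5° from up. The last pictures show the tube where I left it.
- **Scanner:** I gripped it across the head with 60 N, drew it straight up out of the holder and tipped the nose 60° below horizontal. By calculation the label's middle lies 121 mm from the window and within about 2 mm of its line of sight.
- **Last checks:** In both last pictures the scanner touches nothing but the gripper. The wrist force is about the scanner's weight and the arm was almost at rest.
- **Disagreement:** The scanner's outline drawn from the measured pose fits the nose to about a pixel. The handle's butt sits a few millimetres off the outline, well inside the 20 mm tolerance.

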